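# Set the dinner candle and bring the lighter to its wick

### The job

Stand the loose candle fully home in the socket of the empty candlestick and let it go. Then draw the stick lighter out of its wooden stand, tilt it to about 45 degrees with its nozzle slanting down, and finish while still holding it like that with the nozzle's tip right at the wick of the candle you set, not touching the wax. Leave the other candle, the mug and the tea light where they are, and knock nothing over.

Things in the scene. Friction and masses are not known exactly. Their poses are not given: they have to be found in the camera images.
- candle_a: The loose candle: ivory wax cylinder 22 mm in diameter and 115 mm long with a slightly tapered foot (19 mm wide at the very bottom), about 45 g, standing free and upright on the worktop. Origin at the centre of its foot, z along it towards the wick.
- candle_a_wick (a point): Tip of the loose candle's thin soft wick, on its axis, 9 mm above the wax and 124 mm above the foot. The wick gives way to any touch.
- candlestick_a: The empty candlestick: dark metal, a saucer 94 mm in diameter and 12 mm high with an upright round socket cup in its middle and a small finger loop on the rim towards +y of its frame (loop reaches 75 mm from the axis, 30 mm high). About 0.5 kg, loose. Origin at the centre of its underside, z up. The socket's bore is 24.6 mm wide, its floor 10 mm above the underside; the mouth flares to 32 mm at its rim, 44 mm above the underside.
- candlestick_a_socket (a point): Centre of the socket's floor in the empty candlestick (where the candle's foot belongs).
- candlestick_b: The other candlestick, of the same make, with a candle already in it. To be left alone.
- candle_b: The candle that already stands in the other candlestick, same size as the loose one. To be left alone. Origin at the centre of its foot.
- lighter_stand: Turned wooden stand, a column 48 mm in diameter and 92 mm high on a foot 76 mm in diameter, about 0.6 kg, loose. Origin at the centre of its underside, z up.
- stand_mouth (a point): Centre of the mouth of the stand's bore, at its top face, 92 mm above the worktop. The bore is 15 mm wide and 86 mm deep, upright.
- lighter: Stick lighter, 202 mm long, about 75 g: a steel nozzle 10 mm in diameter and 85 mm long, then a black handle 110 mm long with flat sides, 17 mm thick along the lighter's y axis and 24 mm wide along its x axis. It stands upright in the stand, nozzle down in the bore, the handle's shoulder resting on the stand's top. Origin at the centre of the nozzle's tip, z along the lighter from the nozzle towards the handle's end. It may come to the wick from any side.
- lighter_tip (a point): Centre of the nozzle's open end (the lighter's origin).
- lighter_grip (a point): On the lighter's axis inside the handle, 150 mm from the nozzle's tip and 45 mm below the handle's end: a good height to pinch the flat sides. Same axes as the lighter.
- mug_a: White spotted mug with a handle, 91 mm high. To be left alone. Origin on its underside.
- tea_light: Tea light, a metal cup 38 mm in diameter and 15 mm high. To be left alone. Origin at the centre of its underside.
Things that resemble listed ones, but are neither listed nor needed, are in the scene too. There is more than one size of the lighter; the job needs the smallest.

How it is judged:
On the way, in this order (a step that is already met when the one before it is completed fails the run):
1. the loose candle stands fully home in the socket of the empty candlestick, let go (horizontal distance between candle_a and candlestick_a_socket below 0.004 m and z of candle_a in the frame of candlestick_a below 0.014 m and angle between candle_a's own z axis and vertical below 0.13 rad and contact force between the fingers and candle_a below 0.1 N), for 0.3 s.
2. the lighter is drawn right out of its stand (z of lighter_tip in the frame of lighter_stand above 0.094 m and contact force between lighter and lighter_stand below 0.05 N and contact force between the fingers and lighter above 0.5 N), for 0.1 s.
At the end, for the whole second after the job is handed in: Candle home in the empty candlestick (foot within 4 mm of the socket's centre and floor, upright within 0.13 rad), untouched; the lighter held at rest, 30 to 60 degrees from upright, nozzle down, its tip within 20 mm of that candle's wick tip, touching no wax, candlestick or stand (horizontal distance between candle_a and candlestick_a_socket below 0.004 m and z of candle_a in the frame of candlestick_a below 0.014 m and angle between candle_a's own z axis and vertical below 0.13 rad and angle between candlestick_a's own z axis and vertical below 0.05 rad and distance between lighter_tip and candle_a_wick below 0.02 m and angle between lighter's own z axis and vertical between 0.52 and 1.05 rad and linear speed of lighter below 0.03 m/s and contact force between the fingers and lighter above 0.5 N and contact force between lighter and candle_a below 0.05 N and contact force between lighter and candlestick_a below 0.05 N and contact force between lighter and lighter_stand below 0.05 N and contact force between the arm and candle_a below 0.1 N and angle between lighter_stand's own z axis and vertical below 0.1 rad); the arm keeps its last pose, push and grip.
It fails at once if the lighter is pressed against the wax of the candle (over 1 N) (contact force between lighter and candle_a above 1 N).
It fails at once if the loose candle, a candlestick or the stand is knocked over (angle between candle_a's own z axis and vertical above 0.7 rad or angle between any of candlestick_a, lighter_stand's own z axis and vertical above 0.5 rad).
It fails at once if the other candle and its candlestick are disturbed (moved over 25 mm or tilted) (distance of any of candlestick_b, candle_b from where it was at the start of the episode above 0.025 m or angle between candle_b's own z axis and vertical above 0.3 rad).
It fails at once if the mug or the tea light is moved by over 25 mm (distance of any of mug_a, tea_light from where it was at the start of the episode above 0.025 m).
It also fails if it takes over 64 s, if anything falls off the work surface, if the arm or the gripper's body presses on something with over 40 N, if the wrist force passes 120 N, or if a joint passes its speed limit or range.

### The arm

A 7-joint arm with a two-finger parallel gripper is mounted at the origin on a cart in front of the work surface, level with it; the furniture and walls round the work are solid. World frame = base frame: x ahead of the robot, y to its left, z up, the work surface at z = 0. Lengths are in m, angles in rad, forces in N, time in s.
With the tool pointing down it reaches from about 0.4 to 0.875 m from the base axis. Payload 19.3 kg.
Tool frame: the origin (TCP) lies at the very end of the fingers, on their centre line; the grasp point (between the pads) lies 19 mm behind it (manip.grasp_offset is the distance from the TCP to the grasp point, in m); z points along the fingers, y is the line along which they close (so a half turn about z gives the same grasp; the last joint's range is limited). The gripper opens to 85 mm and grips with 20 to 120 N. Pads are 22 mm wide; open, the fingers measure 114 mm over their backs; the gripper's body (76 mm by 85 mm) begins 54 mm behind the grasp point. The pads swing forward as they close: fully open they stand 13 mm farther back than shut.
Start: joints at [1.19, 0.521, -0.036, 1.599, 0.021, 1.021, -0.113], TCP at [0.191, -0.595, 0.231] pointing down, gripper open.
Joint ranges: [-2.91, 2.91], [-0.3, 2.13], [-1.5, 1.42], [0.17, 2.43], [-1.26, 4.41], [0.16, 1.93], [-2.52, 2.52]. Speed limits (rad/s): [1.89, 1.89, 2.39, 2.39, 3.01, 3.01, 3.01].

### API

Orientations are given as a unit quaternion [x, y, z, w].
In Python, from workcell import manip gives the robot as it stands.
- The arm moves only by the shell command python3 -m inch 'ROWS' [OPENING]. ROWS is JSON, a list of rows, each a list of 4 numbers: the shift along the tool's x, y, z in m, then the turn about the tool's z in rad. A call has exactly 10 rows; each row is the pose to reach, as a shift and turn from the pose commanded when the call began, along the tool's axes at that moment; what a row does not reach only later rows make up. A row lasts 1/10 s, in which the tool goes at most 50 mm and 8.59 degrees, less where a joint would pass 70% of its speed; a pose out of reach is approached as far as the arm can. A call with a gripper value outside its range is refused whole. OPENING is the finger opening in m, from 0 to 0.0854, set as the call begins (- or left out, the last holds). The fingers move at their own pace and stop on an object; the grip force is fixed at half the most. Time passes only in rows, so rows that repeat a pose let the fingers close, or fill a call up. It gives the time, the measured TCP pose, the force, the opening and the grip force at its end, in the units of the state.
- manip.state(): the state, without advancing time (a new reading comes with each control period).
- manip.snapshot(name): name is "scene" or "top" or "wrist"; returns (picture, depth): 420x560x3 uint8, red, green, blue; 420x560 float32, m along the optical axis (not along the pixel's ray), 0 where there is no reading.
- manip.camera_model(name): a dict with "camera_matrix" (3x3 intrinsics, pixels), "k1" (the pictures are not rectified: a ray, as slopes to the right and down, at radius r is drawn at 1 + k1 r^2 times it, then the intrinsics apply), "R" (3x3) and "t" (3): a world point X has camera coordinates R X + t; the wrist camera has in their place "tool_from_camera" (4x4, takes a point from camera to tool coordinates, whose origin is the TCP and whose axes are the flange's). Camera axes: x right, y down, z forward; pixel columns grow to the right and rows downward; lengths in m; the calibration is good to about 2 mm. A picture is of the moment at which its call begins: read the wrist's pose just before it. camera_model takes no time and is no camera call.
- manip.close_job(): hands the job in; it is judged then, once.
The state is a dict: "t": time; "joints": joint angles; "joint_vel": joint speeds; "joint_torque": joint torques, N m; "tool_pos": TCP position; "ee_rot": TCP orientation; "force": force on the tool from outside, world axes, zero at the start; "ft_torque": the same for the moment, N m; "grip_width": opening from 0.0 (shut) to 1.0 (fully open); "finger_force": force on a finger pad.
Only numpy, scipy, OpenCV 4.12 (cv2) and the standard library are available. Lean on these libraries where they do the work, as an engineer would, in place of code of your own. Each camera call takes 0.05 s, during which the arm holds its last target. There are 200 camera calls.

## Working session

There is one attempt and no reset: what is moved stays moved. The work goes in short steps, Python scripts to look and compute and a shell command to move; the robot and the scene stay as the last step left them, time stands still between calls to the robot, and variables do not carry over. Pictures are saved under pics/ and viewed, at most 10 in all, crops included, and the job is handed in when it is done.

```bash
mkdir -p pics; ls; python3 - <<'E'
from workcell import manip
import cv2,numpy as np
for n in("scene","top"):
    p,d=manip.snapshot(n);np.savez(f"pics/{n}0.npz",p=p,d=d)
    cv2.imwrite(f"pics/{n}0.png",cv2.resize(p[:,:,::-1],(784,588)))
    m=manip.camera_model(n);print(n,{k:np.round(v,3).tolist() for k,v in m.items()})
print(manip.state(),manip.camera_model("wrist"))
E
```

```text
pics
scene {'camera_matrix': [[480.823, 0.0, 275.438], [0.0, 480.823, 217.522], [0.0, 0.0, 1.0]], 'k1': -0.057, 'R': [[-0.671, -0.742, 0.005], [-0.431, 0.385, -0.816], [0.603, -0.549, -0.578]], 't': [0.383, 0.307, 1.048]}
top {'camera_matrix': [[496.542, 0.0, 281.058], [0.0, 496.542, 212.214], [0.0, 0.0, 1.0]], 'k1': -0.181, 'R': [[0.016, -1.0, 0.015], [-0.988, -0.018, -0.156], [0.156, -0.012, -0.988]], 't': [0.03, 0.556, 1.251]}
{'t': 0.1, 'joints': array([ 1.18977601,  0.52197434, -0.03631166,  1.59995945,  0.02120771,
        1.02108388, -0.11282547]), 'joint_vel': array([ 0.00104326, -0.00212978, -0.00059924, -0.0017888 , -0.00116772,
       -0.00053842, -0.00075924]), 'joint_torque': array([ 3.89028792e-03, -9.28500223e+01,  1.98402867e+00, -3.70538449e+01,
        1.81465200e-02,  5.31271959e-03, -7.15386705e-06]), 'tool_pos': array([ 0.19101329, -0.5947755 ,  0.23076801]), 'ee_rot': array([ 9.87951549e-01,  1.54762614e-01, -1.23095200e-04, -5.05160361e-04]), 'force': array([0.05568223, 0.29213724, 0.3527346 ]), 'ft_torque': array([ 0.09029809,  0.01616333, -0.03046814]), 'finger_force': 0.0, 'grip_width': 1.005336299836032} {'camera_matrix': array([[343.77403808,   0.        , 280.35516653],
       [  0.        , 343.77403808, 209.70209255],
       [  0.        ,   0.        ,   1.        ]]), 'k1': 0.003166746592134, 'tool_from_camera': array([[ 1.27050604e-03, -9.50578498e-01, -3.10481731e-01,
         8.01371133e-02],
       [ 9.99998432e-01,  8.24618253e-04,  1.56736974e-03,
         1.04043854e-03],
       [-1.23387907e-03, -3.10483235e-01,  9.50578055e-01,
        -1.43472325e-01],
       [ 0.00000000e+00,  0.00000000e+00,  0.00000000e+00,
         1.00000000e+00]])}
```

View pics/scene0.png

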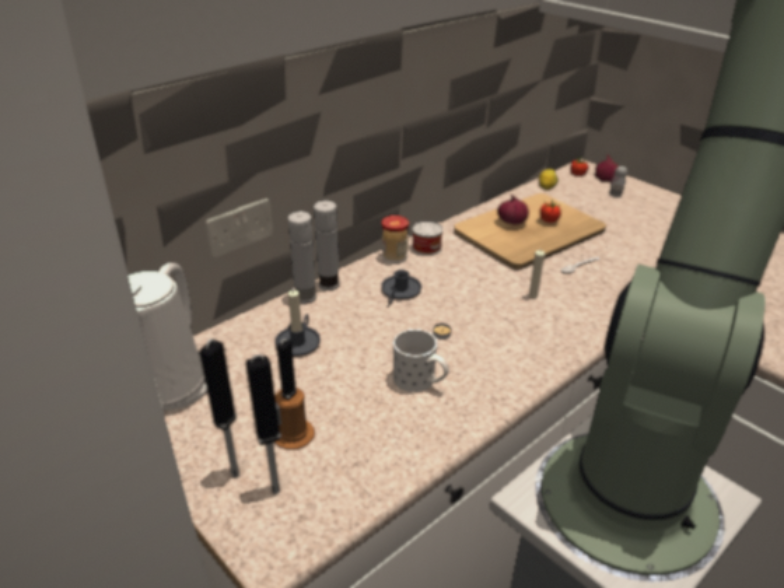

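View pics/top0.png

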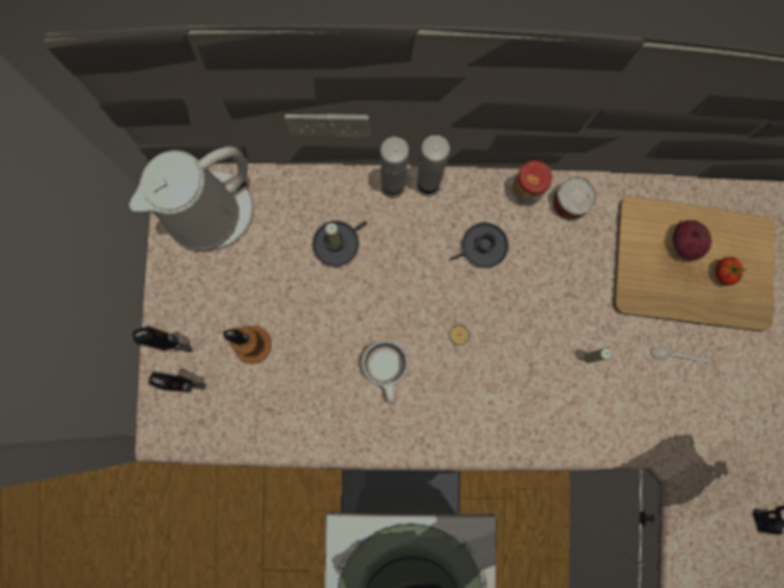

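Scene view: the loose candle is at (538,275), the empty candlestick at (400,285), the filled one at (297,335), and the lighter in its stand at (288,400). The two bigger lighters are at far left. In the top view the loose candle's top is at (606,354), the empty socket at (486,243), and the lighter's handle end at (233,336) over the stand at (250,344).

```bash
cat > h.py <<'E'
import numpy as np, cv2
from workcell import manip
from scipy.spatial.transform import Rotation as Rn
def und(m,uv):
    K=np.array(m["camera_matrix"]);uv=np.float64(uv).reshape(-1,1,2)
    return cv2.undistortPoints(uv,K,np.array([m["k1"],0,0,0.]),).reshape(-1,2)
def pose(m,st=None):
    if "R" in m: R=np.array(m["R"]).T; return R,-R@np.array(m["t"])
    T=np.array(m["tool_from_camera"]);Rt=Rn.from_quat(st["ee_rot"]).as_matrix()
    return Rt@T[:3,:3],Rt@T[:3,3]+st["tool_pos"]
def rays(m,uv,st=None):
    R,c=pose(m,st);d=np.c_[und(m,uv),np.ones(len(np.reshape(uv,(-1,2))))]@R.T
    return c,d
def plane(m,uv,z,st=None):
    c,d=rays(m,uv,st);return c+d*((z-c[2])/d[:,2])[:,None]
def cloud(m,dep,st=None):
    v,u=np.mgrid[:dep.shape[0],:dep.shape[1]]
    c,d=rays(m,np.c_[u.ravel(),v.ravel()],st)
    return (c+d*dep.reshape(-1,1)).reshape(*dep.shape,3)
def tri(c1,d1,c2,d2):
    A=np.c_[d1,-d2];s=np.linalg.lstsq(A,c2-c1,rcond=None)[0]
    p,q=c1+s[0]*d1,c2+s[1]*d2;return (p+q)/2,np.linalg.norm(p-q)
E
python3 - <<'E'
from h import *
rois={"top":dict(candle=(575,335,625,375),stickA=(440,215,515,275),stickB=(305,215,370,270),lighter=(215,322,275,365),mug=(355,335,410,400),tea=(445,322,472,348)),
"scene":dict(candle=(520,245,555,302),stickA=(375,260,430,310),stickB=(270,285,325,360),lighter=(268,330,320,450),mug=(385,325,450,395),tea=(428,318,455,342))}
for n in rois:
    f=np.load(f"pics/{n}0.npz");m=manip.camera_model(n);P=cloud(m,f["d"])
    for k,r in rois[n].items():
        a=(np.array(r)/1.4).astype(int);Q=P[a[1]:a[3],a[0]:a[2]].reshape(-1,3);Q=Q[f["d"][a[1]:a[3],a[0]:a[2]].ravel()>0]
        z0=np.median(Q[:,2]);H=Q[Q[:,2]>.006]
        print(n,k,"zmed %.3f zmax %.3f"%(z0,H[:,2].max()))
        for lo,hi in((.006,.02),(.02,.05),(.05,.08),(.08,.1),(.1,.13),(.13,.17),(.17,.22)):
            B=H[(H[:,2]>lo)&(H[:,2]<hi)]
            if len(B)>3: 
                (cx,cy)=(B.min(0)+B.max(0))[:2]/2
                print("   ",lo,hi,len(B),"mean",B.mean(0).round(3),"mid",round(cx,3),round(cy,3),"ext",np.ptp(B,axis=0)[:2].round(3))
E
for n in scene top; do :; done
python3 - <<'E'
import cv2,numpy as np
t=np.load('pics/top0.npz')['p'];s=np.load('pics/scene0.npz')['p']
def c(p,u,v,w=40):
    u,v=int(u/1.4),int(v/1.4);return cv2.resize(p[v-w:v+w,u-w:u+w,::-1],(266,266),interpolation=0)
a=np.hstack([c(t,595,354),c(t,482,245),c(t,245,340)]);b=np.hstack([c(s,538,275),c(s,400,285),c(s,288,390,60)])
cv2.imwrite('pics/crops.png',np.vstack([a,b]))
E
```

```text
top candle zmed 0.001 zmax 0.123
    0.006 0.02 24 mean [ 0.454 -0.341  0.011] mid 0.462 -0.361 ext [0.066 0.097]
    0.02 0.05 26 mean [ 0.448 -0.329  0.035] mid 0.449 -0.33 ext [0.019 0.007]
    0.05 0.08 31 mean [ 0.448 -0.33   0.065] mid 0.449 -0.332 ext [0.02  0.011]
    0.08 0.1 23 mean [ 0.448 -0.331  0.09 ] mid 0.449 -0.333 ext [0.021 0.012]
    0.1 0.13 66 mean [ 0.45  -0.336  0.113] mid 0.451 -0.338 ext [0.02  0.023]
top stickA zmed 0.002 zmax 0.048
    0.006 0.02 489 mean [ 0.668 -0.135  0.01 ] mid 0.667 -0.124 ext [0.114 0.138]
    0.02 0.05 130 mean [ 0.665 -0.129  0.037] mid 0.671 -0.112 ext [0.069 0.085]
top stickB zmed 0.003 zmax 0.138
    0.006 0.02 435 mean [0.664 0.151 0.01 ] mid 0.668 0.15 ext [0.102 0.116]
    0.02 0.05 96 mean [0.667 0.142 0.037] mid 0.675 0.133 ext [0.058 0.075]
    0.05 0.08 25 mean [0.655 0.15  0.065] mid 0.658 0.152 ext [0.01 0.02]
    0.08 0.1 17 mean [0.655 0.151 0.091] mid 0.658 0.152 ext [0.011 0.02 ]
    0.1 0.13 74 mean [0.661 0.152 0.121] mid 0.663 0.152 ext [0.02 0.02]
top lighter zmed 0.005 zmax 0.212
    0.006 0.02 165 mean [0.46  
[... 2625 characters left out ...]
3 ext [0.103 0.113]
    0.17 0.22 304 mean [0.424 0.349 0.191] mid 0.422 0.351 ext [0.106 0.109]
scene mug zmed 0.027 zmax 0.095
    0.006 0.02 199 mean [0.45  0.003 0.011] mid 0.451 -0.004 ext [0.125 0.2  ]
    0.02 0.05 388 mean [0.418 0.063 0.036] mid 0.417 0.056 ext [0.109 0.083]
    0.05 0.08 560 mean [0.424 0.056 0.066] mid 0.416 0.057 ext [0.113 0.082]
    0.08 0.1 261 mean [0.43  0.056 0.086] mid 0.424 0.056 ext [0.1   0.082]
scene tea zmed 0.003 zmax 0.093
    0.006 0.02 112 mean [ 0.494 -0.085  0.01 ] mid 0.493 -0.085 ext [0.042 0.041]
    0.05 0.08 9 mean [0.431 0.018 0.077] mid 0.43 0.019 ext [0.014 0.003]
    0.08 0.1 27 mean [0.427 0.019 0.087] mid 0.423 0.021 ext [0.028 0.01 ]
```

View pics/crops.png

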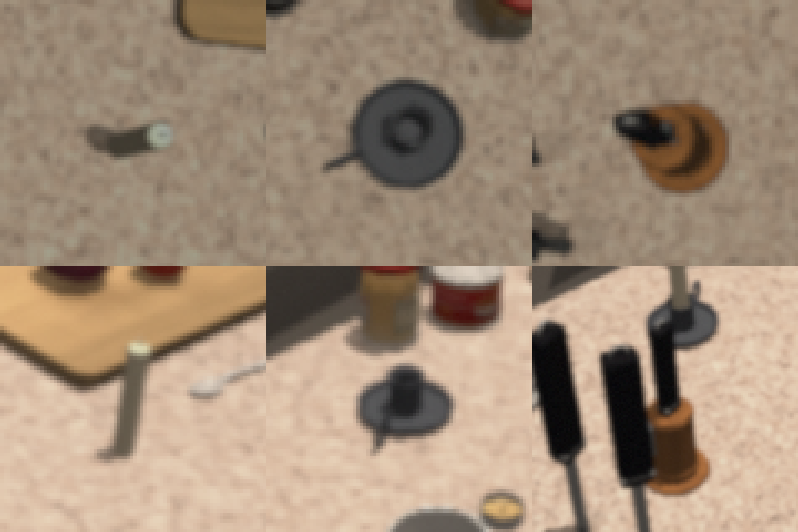

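The crops show the candle upright with its lit top, the socket cup centred in its saucer, and the black handle above the orange stand. Both depth views agree:

| Item | Position (x, y) | Height check |
|---|---|---|
| Candle | (0.450, -0.336) | top 0.12 |
| Socket | (0.667, -0.136) | rim 0.046 |
| Lighter | (0.465, 0.308) | top 0.21 |

These heights match the text. Next I move above the candle.

```bash
python3 -m inch '[[0.03,-0.015,0,0],[0.07,-0.035,0,0],[0.11,-0.056,-0.01,0],[0.15,-0.077,-0.02,0],[0.19,-0.098,-0.03,0],[0.23,-0.118,-0.03,0],[0.265,-0.137,-0.03,0],[0.295,-0.152,-0.03,0],[0.326,-0.167,-0.03,0],[0.326,-0.167,-0.03,0]]' 0.06
cat > look.py <<'E'
from h import *
import sys
def look(name,n="wrist"):
    st=manip.state();p,d=manip.snapshot(n);m=manip.camera_model(n)
    np.savez(f"pics/{name}.npz",p=p,d=d);return st,p,d,m,cloud(m,d,st)
def slab(P,d,c,r,lo,hi,show=True):
    k=(d>0)&(np.hypot(P[...,0]-c[0],P[...,1]-c[1])<r)&(P[...,2]>lo)&(P[...,2]<hi)
    return P[k]
def circ(B):
    A=np.c_[2*B[:,:2],np.ones(len(B))];s=np.linalg.lstsq(A,(B[:,:2]**2).sum(1),rcond=None)[0]
    return s[:2],np.sqrt(s[2]+s[0]**2+s[1]**2)
E
python3 - <<'E'
from look import *
st,p,d,m,P=look("w1");print(st["tool_pos"],st["grip_width"])
cv2.imwrite("pics/w1.png",p[:,:,::-1])
for lo,hi in((.02,.05),(.05,.08),(.08,.105),(.11,.13)):
    B=slab(P,d,(.45,-.336),.05,lo,hi)
    if len(B)>5: print(lo,len(B),B.mean(0),(B.min(0)+B.max(0))/2,np.ptp(B,axis=0),circ(B))
E
```

```text
t: 1.1
tool_pos: [0.4536, -0.3324, 0.261]
ee_rot: [0.987, 0.158, 0.001, -0.001]
force: [0.6, -0.3, -0.2]
grip_width: 0.703
finger_force: 0.0
[ 0.45363337 -0.33242415  0.26101642] 0.7026187689368945
0.02 99 [ 0.45984904 -0.33640097  0.03554154] [ 0.45693234 -0.33840681  0.03448606] [0.01206135 0.01984608 0.02897003] (array([ 0.45181259, -0.33943435]), np.float64(0.010685365764823021))
0.05 127 [ 0.45975038 -0.33643243  0.0650024 ] [ 0.45725655 -0.33855014  0.0647787 ] [0.01107935 0.02005473 0.02928863] (array([ 0.45168854, -0.33941196]), np.float64(0.010740152028844234))
0.08 140 [ 0.45986059 -0.33652813  0.09292659] [ 0.45698716 -0.33855696  0.09246213] [0.01160046 0.02017554 0.0248538 ] (array([ 0.4516573 , -0.33939587]), np.float64(0.010725049294161067))
0.11 463 [ 0.45263389 -0.3389348   0.11512535] [ 0.4518842  -0.33931272  0.11784896] [0.02153069 0.02153954 0.01553077] (array([ 0.452305  , -0.33905288]), np.float64(0.007643908418204594))
```

View pics/w1.png

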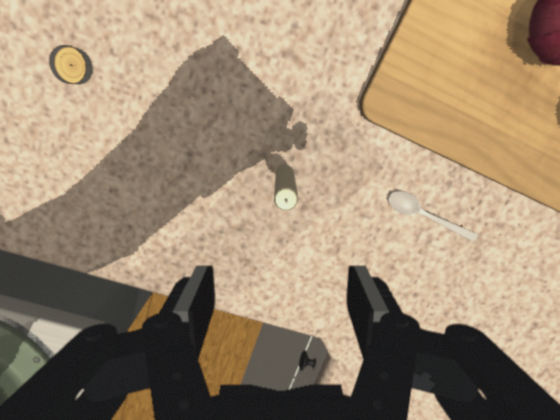

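The candle's top is at (286,199) between the open fingers' planes. The cylinder fit gives its centre at (0.4517, -0.3394) with r 10.7 mm and top at 0.115, which agrees with the static views.

```bash
cat > go.py <<'E'
from h import *
import sys
s=manip.state();R=Rn.from_quat(s["ee_rot"]).as_matrix()
g=np.array([float(a) for a in sys.argv[1:4]])
print("t %.2f"%s["t"],"pos",s["tool_pos"].round(4),"z-axis",R[:,2].round(3),"xaxis",R[:,0].round(3),"F",np.round(s["force"],1),"grip",round(float(s["grip_width"]),3))
if len(g): print("delta tool",(R.T@(g-s["tool_pos"])).round(4))
E
python3 go.py .4517 -.3394 .066
```

```text
t 1.15 pos [ 0.4517 -0.3346  0.261 ] z-axis [-0.     0.001 -1.   ] xaxis [0.951 0.309 0.   ] F [-0.5 -0.2 -0.9] grip 0.7
delta tool [-0.0015  0.0048  0.195 ]
```

```bash
python3 -m inch '[[0,0.004,0.01,0],[0,0.004,0.03,0],[0,0.004,0.05,0],[0,0.004,0.07,0],[0,0.004,0.08,0],[0,0.004,0.08,0],[0,0.004,0.08,0],[0,0.004,0.08,0],[0,0.004,0.08,0],[0,0.004,0.08,0]]' 0.05
python3 - <<'E'
from look import *
st,p,d,m,P=look("w2");print(st["tool_pos"],st["grip_width"])
for lo,hi in((.02,.05),(.05,.08),(.08,.105),(.11,.13)):
    B=slab(P,d,(.45,-.338),.03,lo,hi)
    if len(B)>5: print(lo,len(B),B.mean(0),np.ptp(B,axis=0),circ(B))
E
python3 go.py .4517 -.3394 .066
```

```text
t: 2.15
tool_pos: [0.4518, -0.3403, 0.1818]
ee_rot: [0.988, 0.155, 0.0, 0.0]
force: [0.0, 0.3, -0.3]
grip_width: 0.586
finger_force: 0.0
[ 0.45182433 -0.3403405   0.18182479] 0.5864290375274152
0.02 190 [ 0.45995602 -0.33692849  0.03586416] [0.01145801 0.02018205 0.02978092] (array([ 0.45161024, -0.33937866]), np.float64(0.010717479595307791))
0.05 253 [ 0.45982375 -0.33686764  0.06584812] [0.01174114 0.02004962 0.02982481] (array([ 0.45156888, -0.33935345]), np.float64(0.010711505002273188))
0.08 289 [ 0.45990236 -0.33706378  0.09310473] [0.01170054 0.0201701  0.02493702] (array([ 0.45153794, -0.33933476]), np.float64(0.010706724654584257))
0.11 819 [ 0.45286814 -0.33889709  0.11518919] [0.02160551 0.02157651 0.0167825 ] (array([ 0.45240609, -0.33903805]), np.float64(0.007598308982136624))
t 2.20 pos [ 0.4518 -0.3403  0.1817] z-axis [ 0.001 -0.    -1.   ] xaxis [0.952 0.306 0.   ] F [0.4 0.7 0.4] grip 0.582
delta tool [ 1.000e-04 -9.000e-04  1.157e-01]
```

```bash
python3 -m inch '[[0,-0.001,0.02,0],[0,-0.001,0.04,0],[0,-0.001,0.06,0],[0,-0.001,0.08,0],[0,-0.001,0.095,0],[0,-0.001,0.107,0],[0,-0.001,0.115,0],[0,-0.001,0.115,0],[0,-0.001,0.115,0],[0,-0.001,0.115,0]]'
python3 -m inch '[[0,0,0,0],[0,0,0,0],[0,0,0,0],[0,0,0,0],[0,0,0,0],[0,0,0,0],[0,0,0,0],[0,0,0,0],[0,0,0,0],[0,0,0,0]]' 0.0
python3 go.py .668 -.137 .20
```

```text
t: 3.2
tool_pos: [0.4517, -0.3395, 0.067]
ee_rot: [0.988, 0.155, 0.0, 0.0]
force: [-0.5, 0.6, 0.1]
grip_width: 0.583
finger_force: 0.0
t: 4.2
tool_pos: [0.4516, -0.3394, 0.0667]
ee_rot: [0.988, 0.155, 0.0, 0.0]
force: [-0.6, -0.6, 6.4]
grip_width: 0.237
finger_force: 58.5
t 4.20 pos [ 0.4516 -0.3394  0.0667] z-axis [ 0.001 -0.    -1.   ] xaxis [0.952 0.306 0.   ] F [-0.6 -0.6  6.4] grip 0.237
delta tool [ 0.268  -0.1265 -0.1332]
```

```bash
python3 -m inch '[[0,0,-0.02,0],[0,0,-0.05,0],[0.01,-0.01,-0.08,0],[0.04,-0.03,-0.11,0],[0.075,-0.055,-0.12,0],[0.11,-0.08,-0.12,0],[0.145,-0.105,-0.12,0],[0.175,-0.12,-0.12,0],[0.188,-0.126,-0.12,0],[0.188,-0.126,-0.12,0]]'
python3 -m inch '[[0,0,0,0],[0,0,0,0],[0,0,0,0],[0,0,0,0],[0,0,0,0],[0,0,0,0],[0,0,0,0],[0,0,0,0],[0,0,0,0],[0,0,0,0]]'
python3 - <<'E'
from look import *
st,p,d,m,P=look("w3");print(st["tool_pos"],st["grip_width"],st["finger_force"])
c0=(.668,-.137)
B=slab(P,d,c0,.024,.036,.055);print("rim",len(B),B.mean(0),B.max(0),np.ptp(B,axis=0),(B.min(0)+B.max(0))/2,circ(B))
k=(d>0)&(np.hypot(P[...,0]-.667,P[...,1]+.137)<.075)&(P[...,2]>.006)&(P[...,2]<.06)
v,u=np.where(k);print("px",u.min(),u.max(),v.min(),v.max())
# saucer edge
B=slab(P,d,c0,.06,.007,.016);r=np.hypot(*(B[:,:2]-c0).T);B=B[r>.043];print("saucer",len(B),circ(B))
# candle held
T=np.r_[st["tool_pos"]]
for lo,hi in((.13,.15),(.15,.165),(.165,.185),(.19,.21),(.215,.24),(.235,.26)):
    B=slab(P,d,T,.03,lo,hi)
    if len(B)>5:print("candle",lo,len(B),B.mean(0),np.ptp(B,axis=0),circ(B))
v0,v1,u0,u1=max(v.min()-30,0),v.max()+30,max(u.min()-30,0),u.max()+30
cv2.imwrite("pics/w3.png",cv2.resize(p[:,:,::-1],(560,420)))
E
```

```text
t: 5.2
tool_pos: [0.5928, -0.1598, 0.1859]
ee_rot: [0.988, 0.156, 0.0, -0.0]
force: [-0.1, -0.0, -0.4]
grip_width: 0.24
finger_force: 58.6
t: 6.2
tool_pos: [0.5918, -0.1618, 0.1863]
ee_rot: [0.988, 0.155, -0.0, -0.0]
force: [-0.1, -0.1, -0.6]
grip_width: 0.241
finger_force: 58.7
[ 0.59180505 -0.16177112  0.18627897] 0.24149143184547386 58.6636058986187
rim 1052 [ 0.66898155 -0.13742641  0.04256423] [ 0.68682672 -0.1191932   0.0469168 ] [0.03655455 0.03647083 0.01086171] [ 0.66854944 -0.13742862  0.04148595] (array([ 0.66853186, -0.13757863]), np.float64(0.015506950651328344))
px 195 332 39 150
saucer 1383 (array([ 0.66825888, -0.13730005]), np.float64(0.04463977751094466))
candle 0.13 407 [ 0.60023003 -0.15998418  0.14055018] [0.01162166 0.02012247 0.019882  ] (array([ 0.59209935, -0.16270264]), np.float64(0.010651093178467658))
candle 0.15 385 [ 0.60032019 -0.16027028  0.15796056] [0.01155135 0.02021619 0.01493823] (array([ 0.59213993, -0.16279528]), np.float64(0.010641118749079673))
candle 0.165 679 [ 0.60029    -0.16024636  0.1755023 ] [0.01163538 0.02033623 0.01995648] (array([ 0.5921202, -0.1628633]), np.float64(0.010636894863896644))
candle 0.19 2417 [ 0.60084885 -0.16020068  0.20128319] [0.01768728 0.04567153 0.01996588] (array([ 0.59133704, -0.16331794]), np.float64(0.01661574644820509))
candle 0.215 8080 [ 0.59839373 -0.16031439  0.23038177] [0.03587541 0.05724082 0.02498666] (array([ 0.6014822 , -0.15880453]), np.float64(0.014877701719201565))
candle 0.235 6015 [ 0.60141496 -0.15779666  0.24524758] [0.03948816 0.05921429 0.02499587] (array([ 0.59846742, -0.15895348]), np.float64(0.019121417857773455))
```

View pics/w3.png

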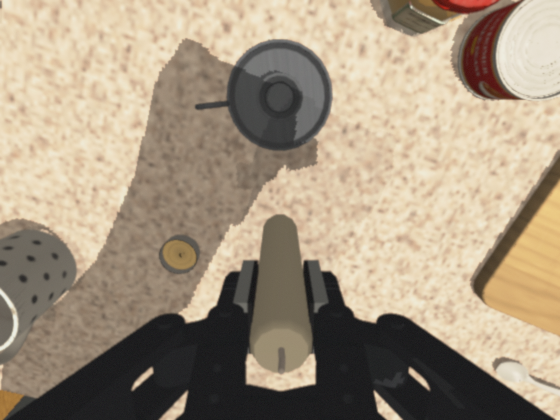

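The socket rim is at (279,95) and the held candle's foot at (280,225). The socket is at (0.6684, -0.1374) and the candle axis at (0.5921, -0.1628) and vertical, so I need +0.0804, -0.001 in tool axes.

```bash
python3 -m inch '[[0.02,0,0,0],[0.04,-0.001,0,0],[0.06,-0.001,0.01,0],[0.075,-0.001,0.03,0],[0.0804,-0.001,0.045,0],[0.0804,-0.001,0.055,0],[0.0804,-0.001,0.06,0],[0.0804,-0.001,0.06,0],[0.0804,-0.001,0.06,0],[0.0804,-0.001,0.06,0]]'
python3 - <<'E'
from look import *
st,p,d,m,P=look("w4");print(st["tool_pos"])
B=slab(P,d,(.6684,-.1374),.06,.007,.016);r=np.hypot(B[:,0]-.6684,B[:,1]+.1374);B=B[r>.043];print("saucer",len(B),circ(B))
T=st["tool_pos"]
for lo,hi in((.065,.08),(.08,.095),(.095,.11)):
    B=slab(P,d,T,.03,lo,hi)
    if len(B)>5:print("candle",lo,len(B),np.ptp(B,axis=0),circ(B))
E
```

```text
t: 7.25
tool_pos: [0.6682, -0.1365, 0.1272]
ee_rot: [0.988, 0.155, 0.001, 0.0]
force: [-0.7, 0.9, -0.4]
grip_width: 0.245
finger_force: 58.6
[ 0.66821163 -0.13653492  0.12720874]
saucer 1434 (array([ 0.66845014, -0.1371805 ]), np.float64(0.044824256511548))
candle 0.065 253 [0.01152154 0.020262   0.01475222] (array([ 0.66856112, -0.13741861]), np.float64(0.01064265188843621))
candle 0.08 327 [0.01210637 0.02034605 0.01497462] (array([ 0.66856209, -0.13750459]), np.float64(0.010629752082639058))
candle 0.095 415 [0.01163647 0.02022758 0.01495717] (array([ 0.66854343, -0.13756357]), np.float64(0.010644816698026673))
```

Aligned within 0.3 mm. Lowering.

```bash
python3 -m inch '[[0,0,0.008,0],[0,0,0.016,0],[0,0,0.024,0],[0,0,0.03,0],[0,0,0.036,0],[0,0,0.041,0],[0,0,0.045,0],[0,0,0.047,0],[0,0,0.049,0],[0,0,0.049,0]]'
```

```text
t: 8.3
tool_pos: [0.668, -0.1363, 0.0772]
ee_rot: [0.988, 0.155, -0.0, -0.0]
force: [1.7, -0.5, -1.0]
grip_width: 0.242
finger_force: 58.7
```

```bash
python3 -m inch '[[0,0,0.001,0],[0,0,0.0015,0],[0,0,0.002,0],[0,0,0.002,0],[0,0,0.002,0],[0,0,0.002,0],[0,0,0.002,0],[0,0,0.002,0],[0,0,0.002,0],[0,0,0.002,0]]'
python3 -m inch '[[0,0,0,0],[0,0,0,0],[0,0,0,0],[0,0,0,0],[0,0,0,0],[0,0,0,0],[0,0,0,0],[0,0,0,0],[0,0,0,0],[0,0,0,0]]' 0.045
python3 -m inch '[[0,0,-0.01,0],[0,0,-0.02,0],[0,0,-0.04,0],[0,0,-0.06,0],[0,0,-0.08,0],[0,0,-0.10,0],[-0.02,0,-0.12,0],[-0.04,0,-0.13,0],[-0.06,0,-0.13,0],[-0.06,0,-0.13,0]]'
python3 - <<'E'
from look import *
st,p,d,m,P=look("w5");print(st["tool_pos"])
B=slab(P,d,(.6684,-.1374),.06,.007,.016);r=np.hypot(B[:,0]-.6684,B[:,1]+.1374);B=B[r>.043];print("saucer",len(B),circ(B))
for lo,hi in((.055,.075),(.075,.095),(.095,.115),(.121,.14)):
    B=slab(P,d,(.6684,-.1374),.03,lo,hi)
    if len(B)>5:print("candle",lo,len(B),np.ptp(B,axis=0),circ(B))
print("top z",np.percentile(B[:,2],[50,80,95,99]))
E
python3 go.py .465 .308 .30
```

```text
t: 9.3
tool_pos: [0.6687, -0.1362, 0.0767]
ee_rot: [0.988, 0.155, 0.001, 0.0]
force: [-3.2, 0.2, 13.9]
grip_width: 0.239
finger_force: 60.5
t: 10.3
tool_pos: [0.668, -0.1363, 0.0753]
ee_rot: [0.988, 0.155, -0.0, -0.0]
force: [0.6, 0.0, -0.1]
grip_width: 0.529
finger_force: 0.0
t: 11.3
tool_pos: [0.6095, -0.1561, 0.2071]
ee_rot: [0.988, 0.154, 0.0, 0.001]
force: [-0.2, 0.3, -0.6]
grip_width: 0.531
finger_force: 0.0
[ 0.60946546 -0.15608108  0.20710737]
saucer 1131 (array([ 0.66859398, -0.13749988]), np.float64(0.044643878624554975))
candle 0.055 14 [0.00485179 0.01270297 0.01806225] (array([ 0.6693918 , -0.13705007]), np.float64(0.010347262805326458))
candle 0.075 10 [0.00494125 0.01402365 0.01849683] (array([ 0.66852491, -0.13730567]), np.float64(0.011134752011570463))
candle 0.095 16 [0.00524859 0.01297807 0.01834476] (array([ 0.66935918, -0.13696151]), np.float64(0.010306987403390332))
candle 0.121 890 [0.02108215 0.02135895 0.01552059] (array([ 0.669046  , -0.13705133]), np.float64(0.007523288627199654))
top z [0.12537252 0.12609239 0.12680257 0.13276573]
t 11.35 pos [ 0.6106 -0.1553  0.2068] z-axis [ 0.001 -0.001 -1.   ] xaxis [0.952 0.305 0.001] F [1.3 0.4 0.2] grip 0.526
delta tool [ 0.0026 -0.4855 -0.0937]
```

The candle is home: its top is at z 0.125 and its centre is within 1 mm of the socket. Next I measure the lighter's yaw and its neighbours from the stored top and scene depth, with fresh looks.

```bash
python3 - <<'E'
from look import *
print("joints",manip.state()["joints"].round(2))
for n in("top","scene"):
    st,p,d,m,P=look(n+"1",n)
    k=(d>0)&(P[...,2]>.10)&(P[...,2]<.35)&(P[...,0]>.3)&(P[...,0]<.6)&(P[...,1]>.2)&(P[...,1]<.6)
    nn,lab=cv2.connectedComponents(k.astype(np.uint8))
    for i in range(1,nn):
        B=P[lab==i]
        if len(B)<40:continue
        v,u=np.where(lab==i)
        print(n,i,len(B),"px",int(u.mean()),int(v.mean()),"mid",((B.min(0)+B.max(0))/2).round(3),"ext",np.ptp(B,axis=0).round(3),"zmax",B[:,2].max().round(3))
        T=B[B[:,2]>B[:,2].max()-.02];r=cv2.minAreaRect((T[:,:2]*1000).astype(np.float32));print("   top",T.mean(0).round(3),r)
E
```

```text
joints [ 0.25  0.56 -0.14  1.61  0.09  0.98 -1.18]
top 1 6286 px 40 241 mid [0.45  0.589 0.225] ext [0.3   0.009 0.25 ] zmax 0.35
   top [0.448 0.589 0.34 ] ((450.09405517578125, 589.5214233398438), (299.6717224121094, 6.49883508682251), 0.05843715742230415)
top 2 442 px 110 241 mid [0.454 0.43  0.205] ext [0.032 0.04  0.158] zmax 0.284
   top [0.454 0.429 0.271] ((453.97314453125, 431.0395812988281), (24.046749114990234, 33.412811279296875), 22.535621643066406)
top 3 171 px 167 239 mid [0.466 0.307 0.156] ext [0.021 0.027 0.11 ] zmax 0.211
   top [0.466 0.307 0.201] ((466.24981689453125, 307.68218994140625), (17.45313835144043, 25.50632667541504), 12.806779861450195)
top 4 365 px 121 272 mid [0.384 0.4   0.204] ext [0.03  0.038 0.162] zmax 0.285
   top [0.384 0.4   0.271] ((384.1457214355469, 400.88677978515625), (32.63534164428711, 24.426301956176758), 70.84186553955078)
scene 1 1089 px 155 274 mid [0.451 0.433 0.192] ext [0.026 0.039 0.182] zmax 0.283
   top [0.451 0.436 0.27 ] ((454.55517578125, 434.6039123535156), (22.388858795166016, 32.31924057006836), 17.756885528564453)
scene 2 444 px 204 262 mid [0.465 0.31  0.155] ext [0.02  0.028 0.11 ] zmax 0.21
   top [0.464 0.312 0.199] ((466.208251953125, 310.1177062988281), (17.016719818115234, 24.826251983642578), 12.294217109680176)
scene 3 1198 px 187 286 mid [0.384 0.403 0.191] ext [0.032 0.039 0.182] zmax 0.282
   top [0.381 0.406 0.27 ] ((383.04046630859375, 404.4059753417969), (33.581302642822266, 22.6345272064209), 65.11492919921875)
```

The lighter is at (0.466, 0.309) with its thin side along 12.5° from world x. Its height of 0.21 confirms it is the smallest, since the others reach 0.284. I need tool yaw of about 102.5°, which is a turn of -1.48.

```bash
python3 -m inch '[[0,-0.02,-0.02,-0.05],[0,-0.05,-0.05,-0.13],[0,-0.09,-0.085,-0.22],[0,-0.13,-0.085,-0.32],[0,-0.175,-0.085,-0.42],[0,-0.22,-0.085,-0.52],[0,-0.265,-0.085,-0.62],[0,-0.31,-0.085,-0.72],[0,-0.35,-0.085,-0.80],[0,-0.38,-0.085,-0.85]]' 0.06
python3 -m inch '[[0,0,0,-0.08],[0,0,0,-0.17],[0,0,0,-0.27],[0,0,0,-0.37],[0,0,0,-0.47],[0,0,0,-0.55],[0,0,0,-0.60],[0,0,0,-0.63],[0,0,0,-0.63],[0,0,0,-0.63]]'
python3 go.py .466 .309 .29; python3 -c "
from workcell import manip;print(manip.state()['joints'].round(2))"
```

```text
t: 12.45
tool_pos: [0.4939, 0.2105, 0.2906]
ee_rot: [0.835, 0.551, 0.0, -0.0]
force: [-0.1, -0.4, 0.9]
grip_width: 0.702
finger_force: 0.0
t: 13.45
tool_pos: [0.4948, 0.2075, 0.2903]
ee_rot: [0.626, 0.78, 0.0, -0.0]
force: [0.4, 0.1, -0.8]
grip_width: 0.704
finger_force: 0.0
t 13.45 pos [0.4948 0.2075 0.2903] z-axis [-0.  0. -1.] xaxis [-0.217  0.976  0.   ] F [ 0.4  0.1 -0.8] grip 0.704
delta tool [ 0.1054 -0.0061  0.0003]
[-0.06  0.37 -0.59  1.74  0.22  1.1  -0.5 ]
```

```bash
cat > lt.py <<'E'
from look import *
import sys
st,p,d,m,P=look(sys.argv[1]);print(st["tool_pos"])
B=slab(P,d,(.466,.309),.03,.192,.225)
r=cv2.minAreaRect((B[:,:2]*1000).astype(np.float32));print("handle top",len(B),B[:,2].max(),B.mean(0),r)
for lo,hi in((.1,.12),(.12,.15),(.15,.18)):
    B=slab(P,d,(.466,.309),.03,lo,hi)
    if len(B)>9:
        r=cv2.minAreaRect((B[:,:2]*1000).astype(np.float32));print(lo,len(B),B.mean(0),r)
B=slab(P,d,(.466,.309),.03,.086,.097)
if len(B)>9:print("stand top",len(B),(B.min(0)+B.max(0))/2,np.ptp(B,axis=0),np.median(B[:,2]))
E
python3 lt.py w6
python3 -m inch '[[0.01,0,0,0],[0.03,-0.002,0,0],[0.05,-0.003,0,0],[0.07,-0.004,0,0],[0.09,-0.005,0,0],[0.105,-0.006,0,0],[0.105,-0.006,0,0],[0.105,-0.006,0,0],[0.105,-0.006,0,0],[0.105,-0.006,0,0]]' 0.05
python3 lt.py w7;python3 go.py .466 .309 .149
```

```text
[0.49480971 0.20745301 0.29031415]
handle top 1090 0.21170239850109518 [0.4669273  0.30717864 0.20253641] ((466.7462158203125, 307.49871826171875), (16.976259231567383, 24.097219467163086), 15.771217346191406)
0.1 19 [0.47015048 0.29661512 0.10648739] ((470.1559753417969, 295.6702880859375), (16.42054557800293, 4.962544918060303), 18.38140869140625)
0.12 68 [0.4709978  0.29517707 0.13731378] ((471.01171875, 295.5594482421875), (14.8687105178833, 4.881898880004883), 21.5285701751709)
0.15 40 [0.4707769  0.29652902 0.1657544 ] ((470.6881103515625, 297.1056213378906), (15.751033782958984, 3.107975482940674), 25.6032772064209)
stand top 1408 [0.4669315  0.30709286 0.09093705] [0.05069275 0.04993479 0.00812534] 0.0924770172978758
t: 14.5
tool_pos: [0.4663, 0.3077, 0.2903]
ee_rot: [0.626, 0.78, -0.0, 0.0]
force: [0.4, -0.0, 1.0]
grip_width: 0.589
finger_force: 0.0
[0.4663238  0.30770585 0.29032856]
handle top 771 0.2117700728255675 [0.46633705 0.30984375 0.20215853] ((466.67718505859375, 308.3666687011719), (16.97314453125, 23.16586685180664), 15.755582809448242)
0.1 83 [0.46378436 0.31859402 0.10933931] ((463.8841857910156, 317.6182861328125), (17.195884704589844, 4.40437126159668), 21.147241592407227)
0.12 136 [0.46398343 0.31880776 0.13570034] ((464.1722717285156, 317.64190673828125), (16.771512985229492, 4.065526008605957), 14.80538272857666)
0.15 186 [0.46401648 0.31879627 0.16589828] ((464.0245361328125, 317.5477294921875), (16.92281723022461, 4.236621856689453), 17.229522705078125)
stand top 1231 [0.46721393 0.30834536 0.09101642] [0.05081505 0.04935067 0.00846474] 0.0926220488051176
t 14.55 pos [0.4663 0.3078 0.2904] z-axis [ 0. -0. -1.] xaxis [-0.217  0.976 -0.   ] F [ 0.3  0.2 -0.3] grip 0.586
delta tool [ 0.0013 -0.      0.1414]
```

The lighter is centred at (0.4667, 0.308), yaw 15.8°, with its top at 0.2117. I turn a further -0.057 and go down, keeping the wrist above the tall lighters (0.284).

```bash
python3 -m inch '[[0,0,0.015,-0.02],[0,0,0.035,-0.04],[0,0,0.055,-0.057],[0,0,0.075,-0.057],[0,0,0.095,-0.057],[0,0,0.115,-0.057],[0,0,0.13,-0.057],[0,0,0.138,-0.057],[0,0,0.138,-0.057],[0,0,0.138,-0.057]]'
python3 -m inch '[[0,0,0,0],[0,0,0,0],[0,0,0,0],[0,0,0,0],[0,0,0,0],[0,0,0,0],[0,0,0,0],[0,0,0,0],[0,0,0,0],[0,0,0,0]]' 0.0
```

```text
t: 15.55
tool_pos: [0.4662, 0.3086, 0.1529]
ee_rot: [0.603, 0.798, 0.0, 0.0]
force: [0.5, 0.4, -0.4]
grip_width: 0.585
finger_force: 0.0
t: 16.55
tool_pos: [0.4662, 0.3085, 0.153]
ee_rot: [0.603, 0.798, 0.0, 0.0]
force: [-1.6, -0.9, 6.9]
grip_width: 0.186
finger_force: 58.6
```

```bash
python3 -m inch '[[0,0,-0.01,0],[0,0,-0.025,0],[0,0,-0.04,0],[0,0,-0.06,0],[0,0,-0.08,0],[0,0,-0.10,0],[0,0,-0.12,0],[0,0,-0.13,0],[0,0,-0.13,0],[0,0,-0.13,0]]'
python3 -m inch '[[-0.01,0,0,0],[-0.03,0.005,0,0],[-0.06,0.01,0,0],[-0.09,0.015,0,0],[-0.12,0.02,0,0],[-0.15,0.025,0,0],[-0.18,0.03,0,0],[-0.21,0.034,0,0],[-0.226,0.034,0,0],[-0.226,0.034,0,0]]'
python3 - <<'E'
from look import *
st,p,d,m,P=look("w8");print(st["tool_pos"])
T=st["tool_pos"];g=T+[0,0,.019]
for lo,hi in((-.17,-.15),(-.15,-.12),(-.12,-.09),(-.08,-.05),(-.05,-.02)):
    B=slab(P,d,g,.04,g[2]+lo,g[2]+hi)
    if len(B)>9:print(lo,len(B),B.mean(0).round(4),np.ptp(B,axis=0).round(3),B[:,2].min())
cv2.imwrite("pics/w8.png",p[:,:,::-1])
E
```

```text
t: 17.55
tool_pos: [0.4659, 0.3081, 0.282]
ee_rot: [0.603, 0.798, -0.0, 0.0]
force: [0.2, -0.4, -0.4]
grip_width: 0.188
finger_force: 58.5
t: 18.55
tool_pos: [0.5607, 0.0976, 0.2815]
ee_rot: [0.604, 0.797, -0.001, -0.0]
force: [0.3, 0.1, -0.9]
grip_width: 0.19
finger_force: 58.5
[0.56068918 0.0976007  0.28151827]
-0.17 39 [0.5601 0.1006 0.1443] [0.008 0.003 0.014] 0.13669056602721125
-0.15 130 [0.5603 0.1002 0.166 ] [0.01  0.006 0.03 ] 0.15068492755371166
-0.12 117 [0.5601 0.1004 0.1921] [0.008 0.006 0.024] 0.18063329614711318
-0.08 424 [0.5582 0.1079 0.2388] [0.017 0.008 0.025] 0.22542793241839176
-0.05 762 [0.5582 0.1079 0.2668] [0.016 0.008 0.03 ] 0.2505409479739
```

View pics/w8.png

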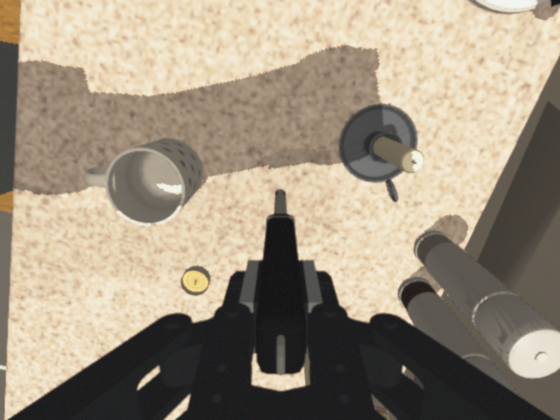

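The lighter hangs straight down from the grip with its nozzle tip at about (280,195) and z ≈ 0.136. The mug at (150,185) and candle B at (385,150) are clear. So the grasp point is about 0.1645 from the tip. Since the tool can't tilt, I'll pivot the lighter in the pads by pressing the nozzle on the bare worktop and drawing the hand along the arc.

```bash
python3 -m inch '[[0,0,0.02,0],[0,0,0.04,0],[0,0,0.06,0],[0,0,0.08,0],[0,0,0.10,0],[0,0,0.115,0],[0,0,0.125,0],[0,0,0.131,0],[0,0,0.133,0],[0,0,0.133,0]]'
python3 -m inch '[[0,0,0.001,0],[0,0,0.002,0],[0,0,0.003,0],[0,0,0.004,0],[0,0,0.004,0],[0,0,0.004,0],[0,0,0.004,0],[0,0,0.004,0],[0,0,0.004,0],[0,0,0.004,0]]'
```

```text
t: 19.6
tool_pos: [0.5606, 0.1005, 0.1496]
ee_rot: [0.603, 0.798, 0.0, 0.0]
force: [0.7, -0.6, -0.2]
grip_width: 0.189
finger_force: 58.6
t: 20.6
tool_pos: [0.5608, 0.1004, 0.1459]
ee_rot: [0.603, 0.798, 0.0, 0.0]
force: [-1.0, -1.6, 7.7]
grip_width: 0.191
finger_force: 59.8
```

```bash
python3 -m inch '[[-0.003,0,0.001,0],[-0.006,0,0.0013,0],[-0.0115,0,0.0019,0],[-0.017,0,0.0025,0],[-0.023,0,0.0031,0],[-0.0285,0,0.004,0],[-0.034,0,0.0051,0],[-0.034,0,0.0051,0],[-0.034,0,0.0051,0],[-0.034,0,0.0051,0]]'
cat > tilt.py <<'E'
from look import *
import sys
st,p,d,m,P=look(sys.argv[1]);R=Rn.from_quat(st["ee_rot"]).as_matrix()
Q=(P-st["tool_pos"])@R   # tool coords
k=(d>0)&(abs(Q[...,1])<.012)&(P[...,2]>float(sys.argv[2]))&(Q[...,2]>.012)&(Q[...,0]>-.05)&(Q[...,0]<.2)
B=Q[k]
# nozzle: narrow, split per z slices, front-surface centre line
print("n",len(B))
for lo in np.arange(.01,.16,.015):
    C=B[(B[:,2]>lo)&(B[:,2]<lo+.015)]
    if len(C)>5: print(round(lo,3),len(C),"x",C[:,0].min().round(4),C[:,0].max().round(4),"mean",C.mean(0).round(4),"w",np.ptp(C[:,1]).round(4))
i=B[:,2].argmax();print("deepest",B[i])
E
python3 tilt.py w9 0.006
```

```text
t: 21.6
tool_pos: [0.5703, 0.0675, 0.1411]
ee_rot: [0.603, 0.798, 0.0, 0.001]
force: [-1.5, -3.4, 12.4]
grip_width: 0.192
finger_force: 60.2
n 1642
0.01 459 x 0.0154 0.0222 mean [0.0199 0.0002 0.0183] w 0.0169
0.025 425 x 0.018 0.0252 mean [0.0228 0.0002 0.0323] w 0.017
0.04 274 x 0.0214 0.0273 mean [ 0.0255 -0.      0.0454] w 0.0173
0.055 14 x 0.0228 0.024 mean [0.0232 0.0003 0.0686] w 0.0051
0.07 130 x 0.0217 0.0268 mean [ 0.0243 -0.0001  0.0774] w 0.0088
0.085 123 x 0.0232 0.0296 mean [ 0.027  -0.0001  0.0923] w 0.0094
0.1 100 x 0.0254 0.0327 mean [ 3.020e-02 -1.000e-04  1.071e-01] w 0.0096
0.115 90 x 0.0302 0.0358 mean [0.0335 0.     0.1223] w 0.0087
0.13 27 x 0.0344 0.0366 mean [ 0.0359 -0.0005  0.1324] w 0.008
deepest [ 0.03639194 -0.00293169  0.13472075]
```

The lighter has pivoted to about 11.6° as planned. I continue the arc.

```bash
python3 -m inch '[[-0.0056,0,0.0013,0],[-0.014,0,0.0036,0],[-0.0222,0,0.0064,0],[-0.0303,0,0.0095,0],[-0.0381,0,0.0131,0],[-0.0433,0,0.0158,0],[-0.0483,0,0.0186,0],[-0.0483,0,0.0186,0],[-0.0483,0,0.0186,0],[-0.0483,0,0.0186,0]]'
python3 tilt.py w10 0.006
```

```text
t: 22.65
tool_pos: [0.5834, 0.0206, 0.1221]
ee_rot: [0.603, 0.798, 0.0, 0.001]
force: [-1.1, -2.8, 5.5]
grip_width: 0.192
finger_force: 58.4
n 2348
0.01 739 x 0.031 0.0422 mean [0.037  0.0003 0.0183] w 0.017
0.025 614 x 0.0383 0.0486 mean [0.0445 0.0002 0.0313] w 0.0168
0.04 91 x 0.0465 0.0509 mean [0.0483 0.0002 0.0526] w 0.0081
0.055 279 x 0.046 0.0591 mean [0.0532 0.0002 0.0625] w 0.0096
0.07 230 x 0.0558 0.0677 mean [0.0619 0.0003 0.0774] w 0.009
0.085 207 x 0.0632 0.076 mean [0.0702 0.0001 0.0922] w 0.0094
0.1 176 x 0.0715 0.0846 mean [0.079  0.     0.1071] w 0.0092
0.115 12 x 0.0833 0.0853 mean [8.420e-02 1.000e-04 1.156e-01] w 0.0071
deepest [0.08466799 0.00167307 0.11597135]
```

```bash
python3 -m inch '[[-0.005,0,0.0035,0],[-0.0122,0,0.0085,0],[-0.0191,0,0.0139,0],[-0.0258,0,0.0194,0],[-0.0322,0,0.0253,0],[-0.0363,0,0.0293,0],[-0.0363,0,0.0293,0],[-0.0363,0,0.0293,0],[-0.0363,0,0.0293,0],[-0.0363,0,0.0293,0]]'
python3 -m inch '[[0,0,-0.01,0],[0,0,-0.03,0],[0,0,-0.06,0],[0,0,-0.09,0],[0,0,-0.12,0],[0,0,-0.14,0],[0,0,-0.16,0],[0,0,-0.17,0],[0,0,-0.17,0],[0,0,-0.17,0]]'
python3 tilt.py w11 0.04; python3 go.py .668 -.137 .3
```

```text
t: 23.7
tool_pos: [0.593, -0.0135, 0.0925]
ee_rot: [0.603, 0.798, 0.0, 0.0]
force: [0.3, -1.4, 3.2]
grip_width: 0.194
finger_force: 58.3
t: 24.7
tool_pos: [0.5925, -0.0137, 0.2617]
ee_rot: [0.603, 0.798, -0.0, -0.0]
force: [-1.0, -0.5, -1.2]
grip_width: 0.193
finger_force: 58.5
n 2683
0.01 863 x 0.0483 0.0635 mean [0.0582 0.0004 0.0166] w 0.0176
0.025 335 x 0.0628 0.0733 mean [0.0672 0.0005 0.0357] w 0.0088
0.04 548 x 0.0679 0.0889 mean [0.079  0.0005 0.0474] w 0.0092
0.055 480 x 0.0828 0.105 mean [0.0944 0.0003 0.0623] w 0.0096
0.07 406 x 0.0972 0.1197 mean [0.1102 0.0005 0.0773] w 0.0094
0.085 51 x 0.1139 0.1208 mean [0.1188 0.0009 0.0864] w 0.0091
deepest [0.11726288 0.00507426 0.08915769]
t 24.75 pos [ 0.5924 -0.0138  0.2613] z-axis [-0.001  0.    -1.   ] xaxis [-0.274  0.962  0.   ] F [-0.  -0.6 -0.2] grip 0.194
delta tool [-0.1391  0.0389 -0.0388]
```

The tilt is 46°, with the tip at tool (0.118, 0, 0.090). I pass over the candle at height (tip z ≈ 0.17), look, then lower the tip beside the wick.

```bash
python3 -m inch '[[-0.01,0.002,0,0],[-0.03,0.005,0,0],[-0.06,0.01,0,0],[-0.09,0.014,0,0],[-0.12,0.018,0,0],[-0.15,0.022,0,0],[-0.18,0.026,0,0],[-0.205,0.03,0,0],[-0.23,0.034,0,0],[-0.24,0.036,0,0]]'
python3 -m inch '[[-0.005,0.001,0,0],[-0.01,0.002,0,0],[-0.016,0.003,0,0],[-0.0227,0.0037,0,0],[-0.0227,0.0037,0,0],[-0.0227,0.0037,0,0],[-0.0227,0.0037,0,0],[-0.0227,0.0037,0,0],[-0.0227,0.0037,0,0],[-0.0227,0.0037,0,0]]'
python3 tilt.py w12 0.15; python3 - <<'E'
from look import *
st,p,d,m,P=look("w13");R=Rn.from_quat(st["ee_rot"]).as_matrix()
B=slab(P,d,(.6688,-.1372),.014,.118,.128);print("wax top",len(B),B.mean(0),(B.min(0)+B.max(0))/2,np.ptp(B,axis=0))
print("tip est",st["tool_pos"]+R@[.118,.0005,.09],"TCP",st["tool_pos"])
cv2.imwrite("pics/w13.png",p[:,:,::-1])
E
```

```text
t: 25.75
tool_pos: [0.6931, -0.2382, 0.2607]
ee_rot: [0.604, 0.797, -0.001, -0.0]
force: [0.1, 0.5, -0.3]
grip_width: 0.188
finger_force: 58.5
t: 26.75
tool_pos: [0.7029, -0.2555, 0.2623]
ee_rot: [0.603, 0.798, -0.0, -0.0]
force: [0.5, -0.1, -0.9]
grip_width: 0.19
finger_force: 58.5
n 2677
0.01 866 x 0.0491 0.0635 mean [0.0582 0.0004 0.0166] w 0.0176
0.025 334 x 0.0629 0.0728 mean [0.0672 0.0005 0.0357] w 0.0088
0.04 544 x 0.0674 0.0899 mean [0.079  0.0005 0.0474] w 0.0092
0.055 482 x 0.0818 0.1049 mean [0.0944 0.0004 0.0624] w 0.0096
0.07 396 x 0.0998 0.1196 mean [0.1102 0.0005 0.0773] w 0.0089
0.085 55 x 0.114 0.1208 mean [0.1187 0.0008 0.0865] w 0.0091
deepest [ 0.11829523 -0.00402456  0.08890926]
wax top 349 [ 0.66727893 -0.13566362  0.12493203] [ 0.66880939 -0.13682541  0.1231474 ] [0.02148524 0.02067779 0.00930343]
tip est [ 0.67113243 -0.14194006  0.17234939] TCP [ 0.70292003 -0.25557859  0.26234985]
```

View pics/w13.png

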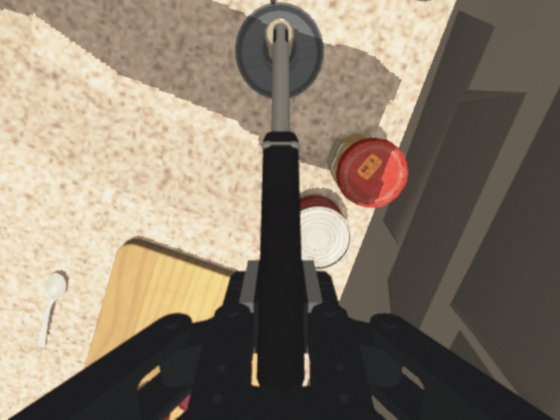

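The nozzle tip at (280,30) lines up over the candle's wax ring, and the nearby jars are clear. I lower by 31 mm.

```bash
python3 -m inch '[[0,0,0.004,0],[0,0,0.009,0],[0,0,0.014,0],[0,0,0.019,0],[0,0,0.024,0],[0,0,0.028,0],[0,0,0.031,0],[0,0,0.031,0],[0,0,0.031,0],[0,0,0.031,0]]'
python3 -m inch '[[0,0,0,0],[0,0,0,0],[0,0,0,0],[0,0,0,0],[0,0,0,0],[0,0,0,0],[0,0,0,0],[0,0,0,0],[0,0,0,0],[0,0,0,0]]'
python3 - <<'E'
from look import *
st,p,d,m,P=look("w14");R=Rn.from_quat(st["ee_rot"]).as_matrix()
print("tip est",st["tool_pos"]+R@[.118,.0005,.09],st["force"])
k=(d>0)&(np.hypot(P[...,0]-.67,P[...,1]+.14)<.014)
print("wax top visible",slab(P,d,(.6688,-.1372),.014,.118,.127).mean(0))
st,p,d,m,P=look("s2","scene");pt=np.array(m["R"])@[.669,-.139,.14]+np.array(m["t"]);u,v=(np.array(m["camera_matrix"])@(pt/pt[2]))[:2].astype(int)
cv2.imwrite("pics/s2.png",cv2.resize(p[max(v-70,0):v+70,u-95:u+95,::-1],(760,560),interpolation=cv2.INTER_CUBIC))
E
```

```text
t: 27.85
tool_pos: [0.703, -0.2557, 0.2316]
ee_rot: [0.603, 0.798, 0.0, 0.0]
force: [0.3, -0.3, -0.3]
grip_width: 0.191
finger_force: 58.5
t: 28.85
tool_pos: [0.7029, -0.2556, 0.2313]
ee_rot: [0.603, 0.798, 0.0, -0.0]
force: [-0.8, -0.0, -0.4]
grip_width: 0.195
finger_force: 58.5
tip est [ 0.67110422 -0.14194314  0.14129377] [-0.8182215  -0.03203931 -0.36482217]
wax top visible [ 0.6678969  -0.13549962  0.12501227]
```

View pics/s2.png

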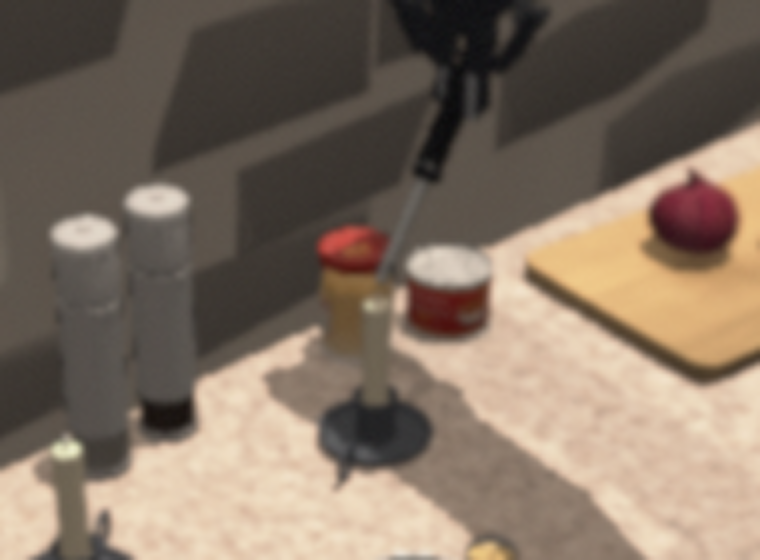

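The nozzle tip at (383,278) hovers just above the upright candle's top at (376,300) without touching. By my estimate it is about 9 mm from the wick tip.

```bash
python3 -c "
from workcell import manip;print(manip.close_job())"
```

```text
the job is handed in; nothing more can be done
None
```

I handed the job in at about 29 s: the candle is home in the socket, and the lighter is held at about 46° with its tip roughly 9 mm from the wick and clear of the wax by my last measurements; the hand-in gave no verdict.

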